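# Draw the headshell tray out of the organiser's deep bay with the pull hook

## Robot

A 6-joint arm with a two-finger parallel gripper is mounted at the origin on the work surface. World frame = base frame: x ahead of the robot, y to its left, z up, the work surface at z = 0. Lengths are in m, angles in rad, forces in N, time in s.
With the tool pointing down it reaches from about 0.425 to 0.95 m from the base axis. Payload 3.5 kg.
Tool frame: the origin (TCP) lies between the finger pads; the fingertips stand 22 mm ahead of it and the grasp point (between the pads) lies 3 mm ahead of it (ctrl.nose_length is the z of the fingertips in the tool frame, in m); z points along the fingers, y is the line along which they close (so a half turn about z gives the same grasp; the last joint's range is limited). The gripper opens to 85 mm and grips with 20 to 120 N. Pads are 22 mm wide; open, the fingers measure 114 mm over their backs; the gripper's body (76 mm by 85 mm) begins 54 mm behind the grasp point. The pads swing forward as they close: fully open they stand 13 mm farther back than shut.
Start: joints at [0.977, 0.286, 1.577, -0, 1.279, -0.15], TCP at [0.29, 0.61, 0.219] pointing down, gripper open.
Joint ranges: [-2.77, 2.77], [-0.9, 2.22], [0.21, 2.48], [-1.53, 4.67], [0.24, 2.81], [-2.84, 2.84]. Speed limits (rad/s): [2.79, 2.79, 3.14, 3.14, 3.14, 3.14].

## Interface

Orientations are given as a unit quaternion [x, y, z, w].
In Python, from plant import ctrl gives the robot as it stands. The module is installed in compiled form; this text tells all that it offers.
- The arm moves only by the tool send_rows, never from a script. Its argument "rows" is text: rows parted by semicolons, each of 7 numbers parted by spaces: the turn, a rotation vector about the tool's x, y, z in degrees, then the shift along the tool's x, y, z in mm, then the opening, from -1 (shut) to 1 (fully open). A call has 1 to 8 rows; each row is the pose to reach, as a shift and turn from the pose commanded when the call began, along the tool's axes at that moment; what a row does not reach only later rows make up. A row lasts 1/8 s, in which the tool goes at most 62.5 mm and 10.7 degrees, less where a joint would pass 70% of its speed; a pose out of reach is approached as far as the arm can. A call with a gripper value outside its range is refused whole. The fingers move at their own pace and stop on an object; "grip_force" is the grip in N (left out, the last holds). Time passes only in rows, so rows that repeat a pose let the fingers close. It gives the time, the measured TCP pose, the force, the opening and the grip force at its end, in the units of the state.
- ctrl.get_state(): the state, without advancing time (a new reading comes with each control period).
- ctrl.read_camera(name): name is "side" or "top" or "wrist"; returns a dict with "color" (420x560x3 uint8, red, green, blue), "fx", "fy", "cx", "cy" (pixels), "D" ([k1, k2, p1, p2, k3] as OpenCV has them; the pictures are not rectified), "extrinsics" (4x4, takes a point from world to camera coordinates). Camera axes: x right, y down, z forward; pixel columns grow to the right and rows downward; lengths in m; the calibration is good to about 2 mm. A picture is of the moment at which its call begins. There is no depth.
- ctrl.sign_off(): hands the job in; it is judged then, once.
Trained networks look in a picture, given as the dict that the camera call returned (one of the last four; its "shot" number tells which), for a name from the list of things; names that differ only in an ending like _2 or _b are one class to them, and where a whole thing is asked for, a point or a joint stands for the part that bears it (a point fixed in the world has none). Each returns a list of dicts, best first, with "p" (0 to 1); they miss things now and then, are a little off and sometimes report something else, mostly with a low value. They report only what shows in the picture. A call takes as long as a camera call.
- ctrl.look_for(picture, target): "position" ([x, y, z] in m, in the coordinates of the camera as it stood for that picture, good to about 4 mm: the middle of the surface that is visible of it).
The state is a dict: "time": time; "qpos": joint angles; "dq": joint speeds; "joint_efforts": joint torques, N m; "eef_pos": TCP position; "tcp_rot": TCP orientation; "contact_force": force on the tool from outside, world axes, zero at the start; "wrist_torque": the same for the moment, N m; "opening": opening from 0.0 (shut) to 1.0 (fully open); "finger_force": force on a finger pad.
Only numpy, scipy, OpenCV 4.12 (cv2) and the standard library are available. Lean on these libraries where they do the work, as an engineer would, in place of code of your own. Each camera call takes 0.05 s, during which the arm holds its last target. There are 200 camera calls.

## Task

Take the pull hook from its rest, reach it in under the organiser's clear dust cover, drop it behind the front lip of the bamboo tray at the back of the bay and drag the tray forward until it beds square against the organiser's front rail, finishing with a steady firm pull of about 12 N held for a second; never pull harder than 18 N, as the rail is only glued, and do not lean on the organiser. Then unhook and lay the hook back in its rest, with both headshells still lying in the tray, which stays against the rail. Touch the tray with the hook only, and leave everything else on the desk as it is.

Things in the scene. Friction and masses are not known exactly. Their poses are not given: they have to be found in the camera images.
- hook: Pull hook lying level in its rest, leg down. Dark wooden handle 110 x 16 x 22 mm (x, y, z); origin on its axis at the middle of the grip, 50 mm behind its front end, x towards the hook. A 5 mm steel rod leaves the front, runs with its axis 10 mm below the origin and at x = +125 mm turns straight down. 55 g, centre of mass 35 mm ahead. Grip the handle across y with about 100 N or it may pivot.
- hook_tip (a point): Bottom end of the hook's upright 5 mm leg, at (125, 0, -36.5) mm in the hook's frame. The leg reaches 24 mm below the rod's underside.
- rest: Grey tool rest, fixed, 175 x 56 mm base 8 mm thick; origin on the desk below the middle of the grip, x along the hook. Two notched cheeks 12 mm thick, 50 mm behind the origin (under the handle) and 90 mm ahead (under the rod), horns flaring up to 59 mm. Play about 2.5 mm either side. The resting hook's origin is 50 mm above this one, same axes; fingers fit between the cheeks.
- organiser: Bamboo organiser, fixed, 237 deep. Origin on the desk at its front face, on the tray bay's centreline; +x into the bay. Bay floor 8 mm up, bay 116 mm wide. The front 78 mm is open above (side walls 46 mm high); behind, side walls 97 mm high carry the clear cover. At y = +66 to +156 mm a column 62 mm high with the drawer, small cartridges on top to 82 mm. Tray home: its origin at x = 55.5 mm.
- rail_face (a point): Middle of the top inner edge of the front rail across the bay mouth, at (8, 0, 28) mm in the organiser's frame. The rail is 8 mm thick, rises 20 mm over the bay floor and is rigid: it is the stop for the tray.
- cover_edge (a point): Middle of the lower front edge of the clear acrylic dust cover that roofs the rear of the bay, at (78, 0, 97) mm in the organiser's frame; the cover is 4 mm thick and reaches back to x = 237 mm.
- tray: Loose bamboo tray, 95 long (x), 110 wide (y), 34 high, walls 4 mm; origin at the centre of its underside, +x to its back. Starts 80 to 110 mm behind its home place, a little skewed, 3 mm side play. Behind the front lip a gap 30 mm long and deep is free within 29 mm of the middle (brass weights beside it). 0.27 to 0.43 kg; slides at 1 to 3 N; the rail does not give.
- tray_lip (a point): Middle of the top inner edge of the tray's front lip, at (-43.5, 0, 34) mm in the tray's frame, 42 mm above the desk; the lip is 4 mm thick.
- headshell_red: Red plastic headshell, 54 x 19 x 12 mm, loose in the rear compartment of the tray; origin at its underside.
- headshell_black: Black plastic headshell, same size, loose in the rear compartment of the tray.
- drawer (a joint): Opening of the organiser's small sliding drawer (m); 0 is closed. Brass knob stands 15 mm out of the front. Not to be used.
- cube: Clear acrylic cube box 90 x 90 x 80 mm with a hinged lid and knob (to 115 mm high), fixed. Bystander.
- coaster: Blue ceramic coaster, 96 mm across, 8 mm thick, loose. Bystander.
- gauge: Steel balance-beam stylus gauge, 100 x 24 x 23 mm, loose. Bystander.
- puck: Aluminium record weight, 76 mm across, 40 mm high, loose. Bystander.
- screwdriver: Screwdriver 140 mm long, loose. Bystander.
- brush: Record brush 90 x 30 x 24 mm, loose. Bystander.
- cube_lid (a joint): Opening of the acrylic cube's lid (rad); 0 is shut. Not to be used.

How it is judged:
By the outcome, as a careful person would: the job done as asked, in the order asked, and still so for the second after the job is handed in, with the robot touching nothing.
It also fails if it takes over 67 s, if anything falls off the work surface, if the arm or the gripper's body presses on something with over 40 N, if the wrist force passes 120 N, or if a joint passes its speed limit or range.

## Working session

There is one attempt and no reset: what is moved stays moved. The work goes in short steps, Python scripts to look and compute and a tool call to move; the robot and the scene stay as the last step left them, time stands still between calls to the robot, and variables do not carry over. Pictures are saved under pics/ and viewed, at most 10 in all, crops included, and the job is handed in when it is done.

Besides the shell and the picture viewer there is one more tool, called by a JSON object that holds its "op" and its "data", one argument or row to a line. send_rows: Moves the arm, as the interface text tells. Its arguments: {"type":"object","properties":{"rows":{"type":"string"},"grip_force":{"type":"number"}},"required":["rows"]}

```bash
mkdir -p pics; cat > h.py <<'E'
import numpy as np, cv2
from plant import ctrl
from scipy.spatial.transform import Rotation as R
def cam(n):
    return ctrl.read_camera(n)
def save(p,f): cv2.imwrite('pics/'+f,p['color'][:,:,::-1])
def w(p,c):
    E=np.array(p['extrinsics']); return E[:3,:3].T@(np.array(c)-E[:3,3])
def K(p): return np.array([[p['fx'],0,p['cx']],[0,p['fy'],p['cy']],[0,0,1]])
def ray(p,uv):
    E=np.array(p['extrinsics']); n=cv2.undistortPoints(np.array([[uv]],float),K(p),np.array(p['D'],float))[0,0]
    return -E[:3,:3].T@E[:3,3], E[:3,:3].T@np.array([n[0],n[1],1])
def onz(p,uv,z):
    o,d=ray(p,uv); return o+d*(z-o[2])/d[2]
def tri(l):
    A=np.zeros((3,3));b=np.zeros(3)
    for p,uv in l:
        o,d=ray(p,uv); d=d/np.linalg.norm(d); M=np.eye(3)-np.outer(d,d);A+=M;b+=M@o
    x=np.linalg.solve(A,b); return x
def proj(p,X):
    E=np.array(p['extrinsics']); r=cv2.Rodrigues(E[:3,:3])[0]
    return cv2.projectPoints(np.array(X,float).reshape(-1,1,3),r,E[:3,3],K(p),np.array(p['D'],float))[0][:,0]
E
python3 - <<'E'
from h import *
np.set_printoptions(precision=4,suppress=True)
s=ctrl.get_state();print(s['time'],s['eef_pos'],s['tcp_rot'],s['contact_force'],s['opening'])
P={}
for n in('side','top','wrist'):
    p=cam(n);save(p,n+'0.png')
    E=np.array(p['extrinsics']);print(n,-E[:3,:3].T@E[:3,3])
    for t in('hook','hook_tip','rest','organiser','rail_face','cover_edge','tray','tray_lip','headshell_red','headshell_black','cube','puck','coaster','gauge','screwdriver','brush'):
        r=ctrl.look_for(p,t)
        if r: print(n,t,[(round(q['p'],2),w(p,q['position'])) for q in r[:2]])
E
```

```text
0.0 [0.2894 0.609  0.2174] [ 0.2201  0.9755 -0.0011 -0.0005] [-0.8251 -0.1769  0.0616] 0.9992851242039724
side [ 0.0666 -0.701   1.025 ]
side hook [(0.58, array([0.4805, 0.2962, 0.059 ]))]
side hook_tip [(0.8, array([0.4804, 0.2944, 0.0586]))]
side organiser [(0.81, array([0.6618, 0.0617, 0.0641]))]
side rail_face [(0.89, array([0.661 , 0.0623, 0.0609]))]
side cover_edge [(0.63, array([0.6652, 0.0647, 0.0635]))]
side tray [(0.85, array([0.6767, 0.0551, 0.0257]))]
side tray_lip [(0.7, array([0.6714, 0.0555, 0.0271]))]
side headshell_red [(0.63, array([ 0.5804, -0.4795,  0.0226])), (0.49, array([0.6638, 0.0604, 0.0641]))]
side cube [(0.71, array([ 0.4603, -0.3183,  0.0857]))]
side puck [(0.62, array([0.6538, 0.3571, 0.0259])), (0.48, array([0.6881, 0.277 , 0.0153]))]
side coaster [(0.79, array([ 0.6663, -0.3431,  0.0055])), (0.32, array([0.6495, 0.3572, 0.0275]))]
side gauge [(0.71, array([ 0.5798, -0.4771,  0.0218])), (0.65, array([0.6925, 0.2776, 0.0208]))]
side screwdriver [(0.77, array([ 0.5807, -0.479 ,  0.0234]))]
side brush [(0.53, array([0.5728, 0.428 , 0.0275]))]
top [ 0.4174 
[... 647 characters left out ...]
3637, 0.0409]))]
top coaster [(0.77, array([ 0.6744, -0.3454,  0.0063]))]
top gauge [(0.62, array([0.6941, 0.2792, 0.0043]))]
top screwdriver [(0.83, array([ 0.5813, -0.4676,  0.0214])), (0.63, array([0.576 , 0.4333, 0.0216]))]
top brush [(0.32, array([0.6499, 0.3601, 0.0396]))]
wrist [0.2255 0.6383 0.3745]
wrist hook [(0.71, array([0.4309, 0.2936, 0.0601]))]
wrist hook_tip [(0.97, array([0.4319, 0.2934, 0.0621]))]
wrist rest [(0.5, array([0.4359, 0.2673, 0.0634]))]
wrist organiser [(0.7, array([0.4362, 0.2695, 0.0589]))]
wrist rail_face [(0.36, array([0.4327, 0.2912, 0.0625]))]
wrist headshell_red [(0.39, array([0.4323, 0.2923, 0.0636]))]
wrist puck [(0.17, array([0.4338, 0.2954, 0.0605]))]
```

View pics/top0.png

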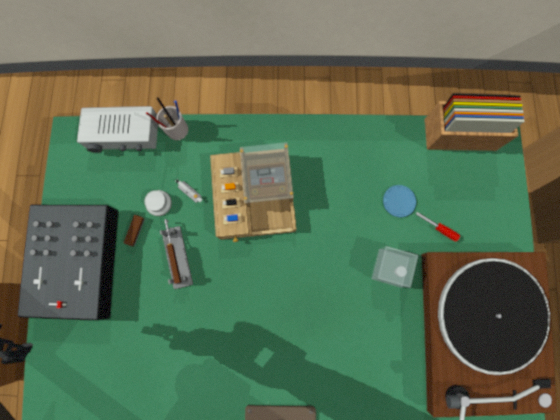

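View pics/side0.png

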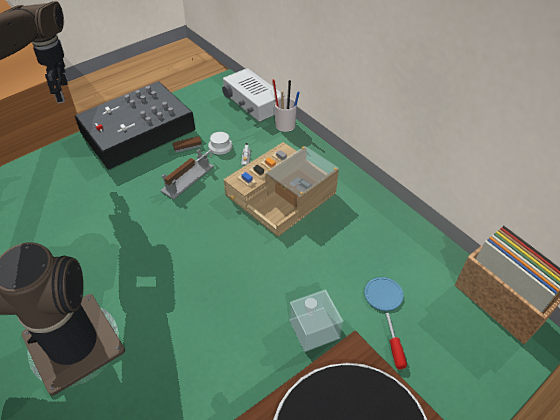

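The top view shows the organiser at cols 212–295, rows 147–238, with the bay on the right. The hook and rest lie at cols 160–190, rows 222–288, and the puck at (157,203). I'll enlarge this region.

```bash
python3 - <<'E'
from h import *
im=cv2.imread('pics/top0.png')[135:295,120:310]
cv2.imwrite('pics/c1.png',cv2.resize(im,(760,600),interpolation=cv2.INTER_CUBIC)[:, :])
E
```

```text
(no output)
```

View pics/c1.png

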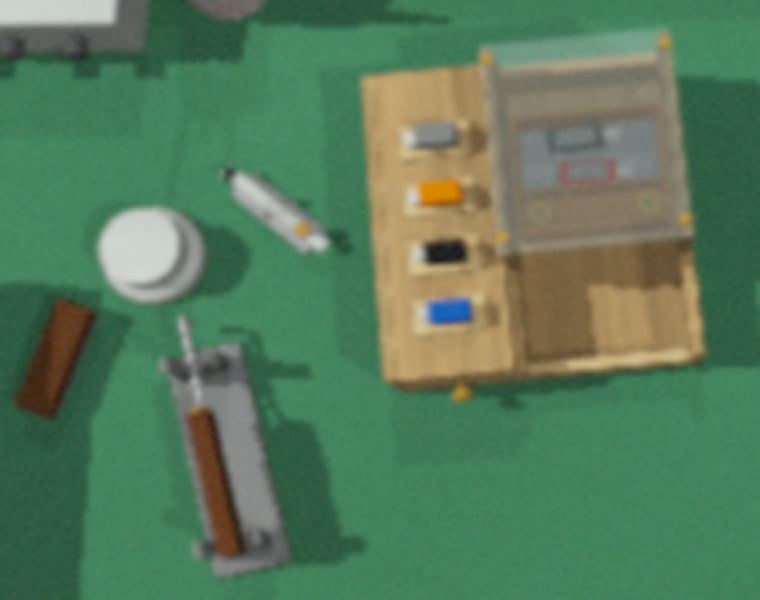

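Enlarged, it shows the handle from (201,410) to (230,552), the rod end at (184,320), and the cover front edge from (505,248) to (690,233). The rail top outer edge runs from about (520,375) to (702,360). The tray is under the cover with red and black headshells.

```bash
python3 - <<'E'
from h import *
np.set_printoptions(precision=4,suppress=True)
p=cam('top')
f=lambda u,v,z: onz(p,(120+(u+.5)/4-.5,135+(v+.5)/3.75-.5),z)
a=f(201,410,.061);b=f(230,552,.061);c=f(184,320,.04)
print('handle',a,b,np.linalg.norm(a-b),np.degrees(np.arctan2(*(a-b)[1::-1])),'tip',c,np.degrees(np.arctan2(*(c-b)[1::-1])))
d=a-b;d/=np.linalg.norm(d);print('origin',(b+d*.06),(a-d*.05))
for q in((505,248,.101),(690,233,.101),(520,375,.028),(702,360,.028),(388,383,.062),(363,76,.062)):print(q,f(*q))
q=cam('wrist');E=np.array(q['extrinsics']);s=ctrl.get_state()
T=R.from_quat(s['tcp_rot']).as_matrix();print(T,'cam axes in tool',T.T@E[:3,:3].T,'pos',T.T@(-E[:3,:3].T@E[:3,3]-s['eef_pos']),q['fx'],q['cx'],q['cy'])
E
```

```text
handle [0.531  0.3104 0.061 ] [0.4276 0.2841 0.061 ] 0.10671936327981836 14.270656697975495 tip [0.6021 0.3339 0.04  ] 15.914935558186068
origin [0.4857 0.2989 0.061 ] [0.4826 0.2981 0.061 ]
(505, 248, 0.101) [0.646  0.0974 0.101 ]
(690, 233, 0.101) [ 0.6579 -0.0272  0.101 ]
(520, 375, 0.028) [0.5639 0.0925 0.028 ]
(702, 360, 0.028) [ 0.5766 -0.0367  0.028 ]
(388, 383, 0.062) [0.5525 0.1802 0.062 ]
(363, 76, 0.062) [0.7896 0.2088 0.062 ]
[[-0.9031  0.4294 -0.    ]
 [ 0.4294  0.9031  0.    ]
 [ 0.      0.     -1.    ]] cam axes in tool [[ 0.0007 -0.9613 -0.2754]
 [ 1.      0.0006  0.0002]
 [-0.     -0.2754  0.9613]] pos [ 0.0704 -0.0017 -0.1557] 333.01484760542854 274.81089188816634 210.17482635868188
```

{"op": "send_rows", "data": {
  "rows": "0 0 -10 -53 -32 3 1;0 0 -20 -106 -63 6 1;0 0 -30 -159 -95 9 1;0 0 -40 -212 -126 12 1;0 0 -40 -265 -158 15 1;0 0 -40 -318 -189 17 1;0 0 -40 -318 -189 17 1;0 0 -40 -318 -189 17 1"
}}

```text
time: 3.65
eef_pos: [0.4958, 0.3025, 0.2019]
tcp_rot: [-0.126, 0.992, 0.0, -0.0]
contact_force: [-0.2, -0.8, 0.5]
opening: 1.001
finger_force: 0.0
```

```bash
python3 - <<'E'
from h import *
np.set_printoptions(precision=4,suppress=True)
s=ctrl.get_state();print(s['time'],s['eef_pos'],s['tcp_rot'],s['contact_force'],s['qpos'])
p=cam('wrist');save(p,'w1.png')
for t in('hook','hook_tip','rest','puck'):
    print(t,[(round(q['p'],2),w(p,q['position'])) for q in ctrl.look_for(p,t)[:2]])
import pickle;pickle.dump(p,open('w1.pkl','wb'))
E
```

```text
3.65 [0.4958 0.3025 0.2019] [-0.1264  0.992   0.0003 -0.0001] [-0.1765 -0.7859  0.4982] [ 0.3729  0.0949  1.8296  0.0006  1.2172 -1.4516]
hook [(0.72, array([0.4798, 0.299 , 0.0623]))]
hook_tip [(0.58, array([0.4781, 0.2969, 0.0636])), (0.21, array([0.4988, 0.3068, 0.0143]))]
rest [(0.66, array([0.4972, 0.3063, 0.0113]))]
puck []
```

View pics/w1.png

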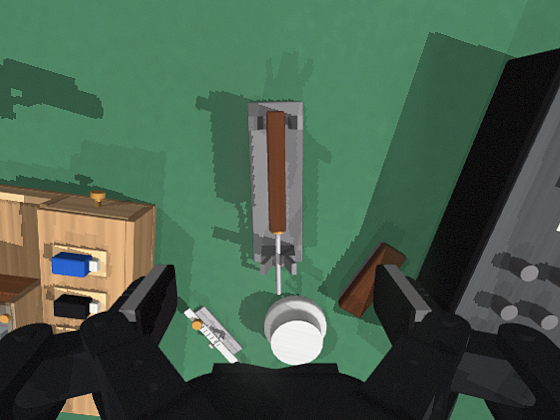

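The wrist view shows the handle from (275,110) at the back to (277.5,232) at the front, with the rod end at (279,293). The axis is nearly vertical in the image, and the puck is clear ahead of the rod end.

```bash
python3 - <<'E'
from h import *
import pickle
np.set_printoptions(precision=4,suppress=True)
p=pickle.load(open('w1.pkl','rb'));t=cam('top')
im=p['color'].astype(int);m=((im[:,:,0]-im[:,:,2]>35)&(im[:,:,0]-im[:,:,1]>35)).astype(np.uint8);m[:, :255]=0;m[:,300:]=0;m[:100]=0;m[245:]=0
ys,xs=np.nonzero(m);print(ys.min(),ys.max())
cs={v:xs[ys==v].mean() for v in(118,140,160,180,200,222)};print(cs)
for z in(.061,):
    a=onz(p,(cs[222],232.5),z);b=onz(p,(cs[118],110.5),z);d=a-b
    print('front',a,'back',b,np.linalg.norm(d),np.degrees(np.arctan2(d[1],d[0])),'origin',a-d/np.linalg.norm(d)*.05)
print('rod end',onz(p,(279,293),.0425))
g=lambda u,v:(120+(u+.5)/4-.5,135+(v+.5)/3.75-.5)
print('tri front',tri([(p,(277.5,232.5)),(t,g(201,410))]),'back',tri([(p,(275.5,110.5)),(t,g(230,552))]))
s=ctrl.get_state();T=R.from_quat(s['tcp_rot']).as_matrix();print(T,s['eef_pos'])
E
```

```text
112 233
{118: np.float64(275.5), 140: np.float64(275.5), 160: np.float64(276.5), 180: np.float64(276.5), 200: np.float64(277.0), 222: np.float64(277.0)}
front [0.5298 0.3126 0.061 ] back [0.4233 0.2834 0.061 ] 0.11043115459676178 15.329993668855913 origin [0.4816 0.2994 0.061 ]
rod end [0.6015 0.3337 0.0425]
tri front [0.5323 0.3135 0.0525] back [0.4255 0.2833 0.0646]
[[-0.9673 -0.2535 -0.0001]
 [-0.2535  0.9673  0.0001]
 [ 0.      0.0001 -1.    ]] [0.4951 0.3035 0.2019]
```

{"op": "send_rows", "data": {
  "rows": "0 0 -0.6 0 0 50 1;0 0 -0.6 0 0 100 1;0 0 -0.6 0 0 130 0.3;0 0 -0.6 0 0 149 0;0 0 -0.6 0 0 149 -1;0 0 -0.6 0 0 149 -1;0 0 -0.6 0 0 149 -1;0 0 -0.6 0 0 149 -1",
  "grip_force": 100
}}

```text
time: 4.95
eef_pos: [0.4966, 0.3027, 0.0541]
tcp_rot: [-0.132, 0.991, 0.0, 0.001]
contact_force: [-0.2, -0.1, 1.0]
opening: 0.002
finger_force: 0.0
```

```bash
python3 - <<'E'
from h import *
np.set_printoptions(precision=4,suppress=True)
s=ctrl.get_state();print(s['time'],s['eef_pos'],s['tcp_rot'],s['contact_force'],s['opening'],s['finger_force'])
E
```

```text
4.95 [0.4966 0.3027 0.0541] [-0.132   0.9913  0.0003  0.0011] [-0.1875 -0.0617  0.982 ] 0.002125086664123665 0.0
```

```bash
python3 - <<'E'
from h import *
p=cam('wrist');save(p,'w2.png');print(ctrl.get_state()['opening'],ctrl.get_state()['finger_force'])
E
```

```text
-0.0007103155281390253 0.0
```

View pics/w2.png

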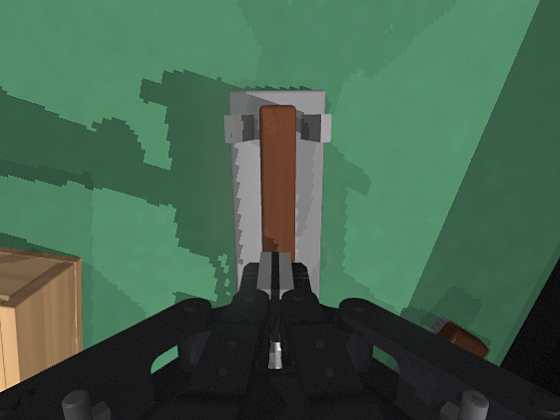

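The wrist view shows the fingers shut at (275,270), apparently above the handle rather than around it. I'll check from the side.

```bash
python3 - <<'E'
from h import *
np.set_printoptions(precision=4,suppress=True)
print(ctrl.nose_length)
p=cam('side');s=ctrl.get_state();T=R.from_quat(s['tcp_rot']).as_matrix();o=np.array(s['eef_pos'])
print(proj(p,[o,o+T[:,2]*ctrl.nose_length]))
q=cam('wrist');print(proj(q,[o,o+T[:,2]*.003,o+T[:,2]*ctrl.nose_length, [.4816,.2994,.061],[.5298,.3126,.061],[.4233,.2834,.061]]))
im=p['color'][120:220,140:250,::-1];a=cv2.resize(im,(660,600),interpolation=cv2.INTER_CUBIC)
cv2.imwrite('pics/s2.png',a)
E
```

```text
0.022
[[184.8489 167.1851]
 [185.8643 172.636 ]]
[[276.7075 260.8141]
 [276.6729 258.3677]
 [276.4783 244.5933]
 [278.5931 238.6295]
 [278.4725 329.3693]
 [278.6891 105.0701]]
```

View pics/s2.png

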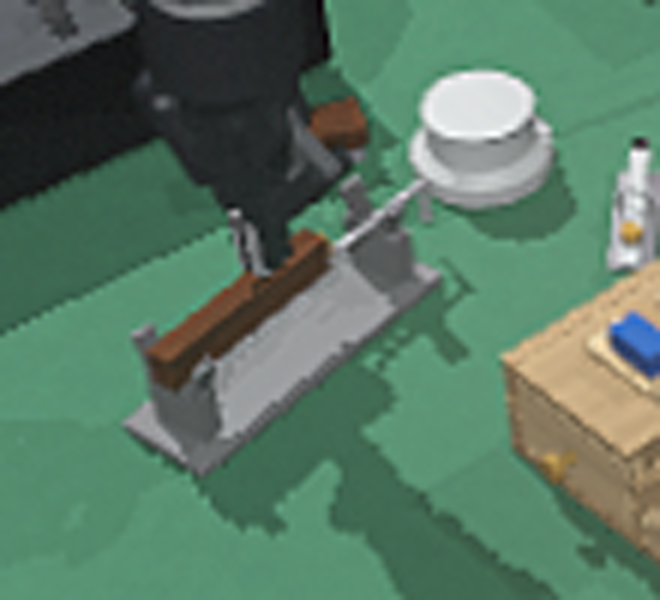

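The side view shows the fingertips at about crop (262,272), just above the handle top, although the stated tool geometry puts them beside the handle. I'll triangulate the real fingertip.

```bash
python3 - <<'E'
from h import *
np.set_printoptions(precision=4,suppress=True)
p=cam('side');q=cam('wrist');s=ctrl.get_state();T=R.from_quat(s['tcp_rot']).as_matrix();o=np.array(s['eef_pos'])
x=tri([(p,(140+262/6-.4,120+272/6-.4)),(q,(275,253))]);print(o,x,'tool',T.T@(x-o))
for z in(-.02,-.01,0,.01,.022): print(z,(proj(p,[o+T@[.011,0,z],o+T@[-.011,0,z]])-[140,120])*6, proj(q,[o+T@[.011,0,z]]))
E
```

```text
[0.4959 0.3024 0.053 ] [0.4888 0.2989 0.0671] tool [ 0.0077 -0.0015 -0.0141]
-0.02 [[247.1945 266.2061]
 [279.1068 241.7689]] [[277.0078 256.7568]]
-0.01 [[250.1071 281.4605]
 [281.8322 257.0203]] [[276.8622 248.0434]]
0 [[252.9958 296.565 ]
 [284.5356 272.1235]] [[276.7334 240.3365]]
0.01 [[255.8608 311.5212]
 [287.2171 287.0802]] [[276.6186 233.4711]]
0.022 [[259.2678 329.2757]
 [290.4063 304.8373]] [[276.4964 226.1614]]
```

{"op": "send_rows", "data": {
  "rows": "0 0 0 0 0 0 1;0 0 0 0 0 0 1;0 0 0 0 0 0 1;0 0 0 0 0 0 1;0 0 0 0 0 15 1;0 0 0 0 0 30 1;0 0 0 0 0 37 1;0 0 0 0 0 37 1"
}}

```text
time: 6.2
eef_pos: [0.495, 0.302, 0.0145]
tcp_rot: [-0.132, 0.991, -0.0, -0.001]
contact_force: [0.2, 0.1, 0.7]
opening: 0.999
finger_force: 0.0
```

{"op": "send_rows", "data": {
  "rows": "0 0 0 0 0 0 -1;0 0 0 0 0 0 -1;0 0 0 0 0 0 -1;0 0 0 0 0 0 -1;0 0 0 0 0 0 -1",
  "grip_force": 100
}}

```text
time: 6.82
eef_pos: [0.4963, 0.3025, 0.0164]
tcp_rot: [-0.132, 0.991, 0.0, 0.001]
contact_force: [-0.3, -0.3, 1.2]
opening: 0.171
finger_force: 97.4
```

{"op": "send_rows", "data": {
  "rows": "0 0 0 0 0 -10 -1;0 0 0 0 0 -40 -1;0 0 0 0 0 -80 -1;0 0 0 0 0 -120 -1;0 0 0 0 0 -120 -1;0 0 0 0 0 -120 -1"
}}

```text
time: 7.58
eef_pos: [0.4951, 0.3021, 0.135]
tcp_rot: [-0.132, 0.991, -0.0, -0.001]
contact_force: [-0.4, -1.2, 0.3]
opening: 0.175
finger_force: 97.2
```

```bash
python3 - <<'E'
from h import *
np.set_printoptions(precision=4,suppress=True)
s=ctrl.get_state();print(s['time'],s['eef_pos'],s['tcp_rot'],s['contact_force'],s['wrist_torque'],s['opening'])
o=np.array(s['eef_pos']);T=R.from_quat(s['tcp_rot']).as_matrix()
q=cam('wrist');p=cam('side');t=cam('top')
for n,c in(('wrist',q),('side',p),('top',t)):
    for k in('hook','hook_tip'):
        print(n,k,[(round(r['p'],2),T.T@(w(c,r['position'])-o)) for r in ctrl.look_for(c,k)[:2]])
# nominal hook->tool: hook x=-toolx; grasp at hook(.015,0,0)=tool(0,0,-.0345)
f=lambda h:o+T@(np.array([-(h[0]-.0145),h[1],-.0345-h[2]]))
H=[f(h) for h in((-.06,0,.011),(.05,0,.011),(.125,0,-.0365),(.125,0,-.01))]
a=cv2.cvtColor(q['color'],cv2.COLOR_RGB2BGR)
for u in proj(q,H): print('w',u); cv2.circle(a,tuple(int(v) for v in u),3,(255,255,0),1)
b=p['color'][:,:,::-1].copy();P=proj(p,H);print(P)
c=P.mean(0).astype(int);x0,y0=c[0]-50,c[1]-50
bb=cv2.resize(b[y0:y0+100,x0:x0+100],(420,420),interpolation=cv2.INTER_CUBIC)
for u in (P-[x0,y0]+.5)*4.2-.5: cv2.circle(bb,tuple(int(v) for v in u),3,(255,255,0),1)
aa=a[90:420,150:410]; aa=cv2.resize(aa,(331,420)); 
cv2.imwrite('pics/l.png',np.hstack([aa,bb]))
E
```

```text
7.575 [0.4951 0.3021 0.135 ] [-0.132   0.9913 -0.0002 -0.0007] [-0.3542 -1.1806  0.2947] [-0.0465  0.0207 -0.0593] 0.17451618956362427
wrist hook [(0.78, array([ 0.0348,  0.0002, -0.0436]))]
wrist hook_tip [(0.67, array([ 0.0371,  0.003 , -0.0472]))]
side hook [(0.66, array([ 0.0384, -0.0075, -0.036 ]))]
side hook_tip [(0.57, array([ 0.0346, -0.005 , -0.0377]))]
top hook [(0.5, array([ 0.0334, -0.0019, -0.038 ]))]
top hook_tip [(0.65, array([ 0.0299,  0.004 , -0.04  ])), (0.34, array([-0.1174, -0.2584,  0.0801]))]
w [278.0339 104.544 ]
w [277.1449 388.196 ]
w [276.2623 426.8627]
w [276.4954 471.7726]
[[158.629  147.5853]
 [187.4402 127.0503]
 [207.4273 127.1842]
 [206.521  119.9542]]
```

View pics/l.png

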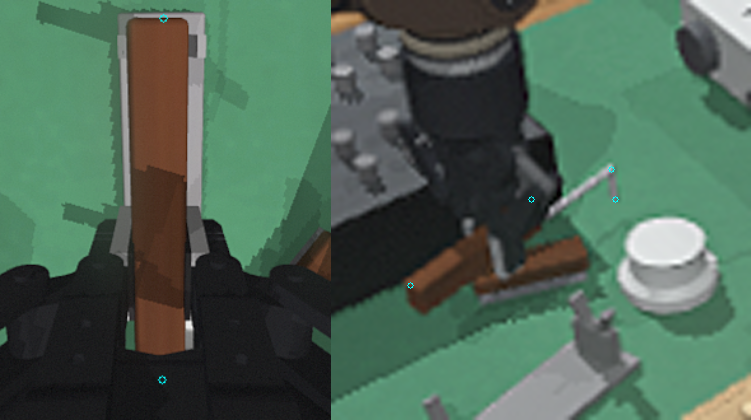

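The overlay matches: the handle, bend (612,170) and tip (615,200) fall on the predicted points, so the hook is held straight. Next I'll survey the organiser from above.

{"op": "send_rows", "data": {
  "rows": "0 0 0 0 -10 -40 -1;0 0 0 -10 -60 -80 -1;0 0 3 -30 -115 -116 -1;0 0 6 -50 -170 -116 -1;0 0 9 -70 -230 -116 -1;0 0 9 -90 -299 -116 -1;0 0 9 -90 -299 -116 -1;0 0 9 -90 -299 -116 -1"
}}

```text
time: 9.02
eef_pos: [0.661, 0.0367, 0.2512]
tcp_rot: [-0.053, 0.999, 0.0, -0.001]
contact_force: [0.6, 0.2, -0.7]
opening: 0.174
finger_force: 97.6
```

```bash
python3 - <<'E'
from h import *
import pickle
np.set_printoptions(precision=4,suppress=True)
s=ctrl.get_state();print(s['time'],s['eef_pos'],s['tcp_rot'],s['contact_force'],s['wrist_torque'],s['opening'])
q=cam('wrist');pickle.dump(q,open('w3.pkl','wb'))
for k in('tray','tray_lip','rail_face','cover_edge','headshell_red','headshell_black'):
    print(k,[(round(r['p'],2),w(q,r['position'])) for r in ctrl.look_for(q,k)[:2]])
cv2.imwrite('pics/w3.png',cv2.resize(q['color'][:,:,::-1],(784,588),interpolation=cv2.INTER_CUBIC))
E
```

```text
9.025 [0.661  0.0367 0.2512] [-0.053   0.9986  0.0003 -0.0005] [ 0.6322  0.1748 -0.7031] [ 0.0302  0.0338 -0.0032] 0.17402727049266536
tray []
tray_lip []
rail_face [(0.93, array([0.6564, 0.1038, 0.0635]))]
cover_edge [(0.73, array([0.6557, 0.1084, 0.0644]))]
headshell_red []
headshell_black []
```

View pics/w3.png

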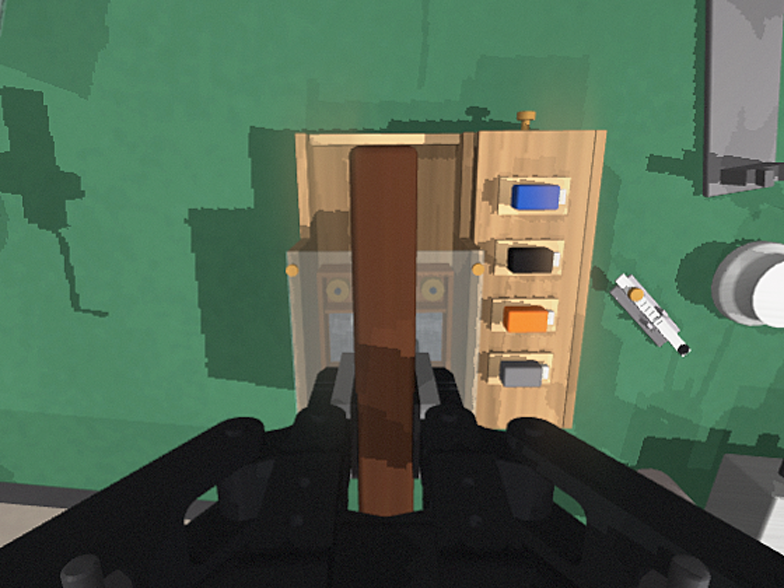

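The view (×1.4) shows the rail top from (311,135) to (460,135) with its inner edge at row 144. The cover front edge runs from (288,251) to (484,248). The tray lip's outer edge is at about row 264, cols 318–452, its inner edge at about row 275, and the brass weights are at (337,290) and (433,290).

```bash
python3 - <<'E'
from h import *
import pickle
np.set_printoptions(precision=4,suppress=True)
q=pickle.load(open('w3.pkl','rb'))
f=lambda u,v,z: onz(q,((u+.5)/1.4-.5,(v+.5)/1.4-.5),z)
yaw=lambda a,b:np.degrees(np.arctan2((a-b)[0],-(a-b)[1]))
L=[('rail out',(311,135.5),(460,135.5),.028),('rail in',(311,144),(460,144),.028),('cover',(288,251),(484,248),.101),('col front',(478,131),(606,130),.062),('lip out',(318,264),(452,264),.042),('lip in',(322,275),(448,275),.042),('wall L/R',(298,200),(474,200),.046)]
for n,a,b,z in L:
    A=f(*a,z);B=f(*b,z);print(n,A,B,'mid',(A+B)/2,'len',np.linalg.norm(A-B),'yaw',yaw(A,B))
# darkness profile columns at lip, and gray rows
g=cv2.cvtColor(q['color'],cv2.COLOR_RGB2GRAY)
for c in(235,245,298,312): print(c,g[176:216,c])
for c in(230,245,300,320): print('rail',c,g[88:108,c])
s=ctrl.get_state();T=R.from_quat(s['tcp_rot']).as_matrix();print('hook yaw',np.degrees(np.arctan2(-T[1,0],-T[0,0])),s['eef_pos'])
E
```

```text
rail out [ 0.5774 -0.0304  0.028 ] [0.5651 0.0837 0.028 ] mid [0.5713 0.0267 0.028 ] len 0.11484011981246973 yaw 6.118536835821156
rail in [ 0.5836 -0.03    0.028 ] [0.5713 0.0847 0.028 ] mid [0.5775 0.0273 0.028 ] len 0.11538257520908048 yaw 6.117518700650354
cover [ 0.6543 -0.0298  0.101 ] [0.6384 0.0995 0.101 ] mid [0.6463 0.0348 0.101 ] len 0.13022448108707718 yaw 6.991658483313432
col front [0.5631 0.0908 0.062 ] [0.5528 0.1799 0.062 ] mid [0.558  0.1354 0.062 ] len 0.08966711726091119 yaw 6.59305060257042
lip out [ 0.6745 -0.0165  0.042 ] [0.6631 0.09   0.042 ] mid [0.6688 0.0367 0.042 ] len 0.10710099543934838 yaw 6.102014466719045
lip in [ 0.6832 -0.0127  0.042 ] [0.6724 0.0881 0.042 ] mid [0.6778 0.0377 0.042 ] len 0.10137527954867265 yaw 6.1004960642888735
wall L/R [ 0.6256 -0.0345  0.046 ] [0.6113 0.0987 0.046 ] mid [0.6184 0.0321 0.046 ] len 0.13400068178081917 yaw 6.110661055521216
235 [ 91  92  89 102 125 134 133 129 133 133 133 132 120 107 110 111 114 109
 112 124 122 122 119 118 115 117 129 132 131 131 134 133 131 132 132 132
 131 125 121 120]
245 [ 91  88  86 103 131
[... 197 characters left out ...]
120 117 120 116 114 118
 130 136 131 124 122 121 122 124 124 125 126 132 130 129 132 132 136 135
 133 131 128 123]
312 [102 101 101 127 155 151 151 148 148 150 150 143 113 116 121 117 115 122
 131 138 136 130 117 125 143 141 138 137 138 138 137 135 135 141 141 138
 138 138 129 120]
rail 230 [117 115 118 111  86  88  81 117 195 205 199 199 197 198 199 162 115 146
 144 145]
rail 245 [116 117 115 115 110  85  82 122 201 205 200 197 199 200 197 123 124 141
 136 137]
rail 300 [ 68  69  70  65  69  65  53 133 229 222 220 215 217 225 213  72  83  85
  85  85]
rail 320 [ 70  67  69  70  66  66  69 103 156 148 147 151 151 153 140  55  85  84
  87  86]
hook yaw 6.275900620914037 [0.6605 0.0387 0.2521]
```

{"op": "send_rows", "data": {
  "rows": "0 0 0 50 0 0 -1;0 0 0 100 0 0 -1;0 0 0 143 -2 0 -1;0 0 0 143 -2 40 -1;0 0 0 143 -2 90 -1;0 0 0 143 -2 140 -1;0 0 0 143 -2 140 -1;0 0 0 143 -2 140 -1"
}}

```text
time: 10.38
eef_pos: [0.5203, 0.0201, 0.1139]
tcp_rot: [-0.054, 0.999, -0.0, 0.001]
contact_force: [-0.1, 0.0, -0.6]
opening: 0.173
finger_force: 97.4
```

```bash
cat >> h.py <<'E'
def st(n=8):
    np.set_printoptions(precision=4,suppress=True)
    O=np.array([.5695,.0264,0]);A=R.from_euler('z',6.2,degrees=True).as_matrix()
    s=ctrl.get_state();T=R.from_quat(s['tcp_rot']).as_matrix();o=np.array(s['eef_pos'])
    print('t',s['time'],'tip org',A.T@(o+T@[-.1108,0,.002]-O),'yaw',np.degrees(np.arctan2(-T[1,0],-T[0,0]))-6.2,'F org',A.T@np.array(s['contact_force']),'tq',np.array(s['wrist_torque']),s['opening'])
    return O,A,T,o
E
python3 - <<'E'
from h import *
O,A,T,o=st()
p=cam('side');t=cam('top')
tip=o+T@[-.1108,0,.002];P=proj(p,[tip,tip+[0,0,.0265],O+A@[.008,0,.028],O+A@[.078,0,.097],O+A@[.11,0,.042],O+A@[.008,.058,.028],O+A@[.008,-.058,.028]])
x0,y0=210,120
b=cv2.resize(p['color'][y0:y0+120,x0:x0+150,::-1],(750,600),interpolation=cv2.INTER_CUBIC)
for u in (P-[x0,y0]+.5)*5-.5: cv2.circle(b,tuple(int(v) for v in u),3,(255,255,0),1)
cv2.imwrite('pics/a.png',b)
E
```

```text
t 10.375 tip org [ 0.0612 -0.001   0.1122] yaw 0.004729117184282927 F org [-0.0734  0.0247 -0.6029] tq [ 0.0245 -0.0056 -0.0337] 0.17331742167077385
```

View pics/a.png

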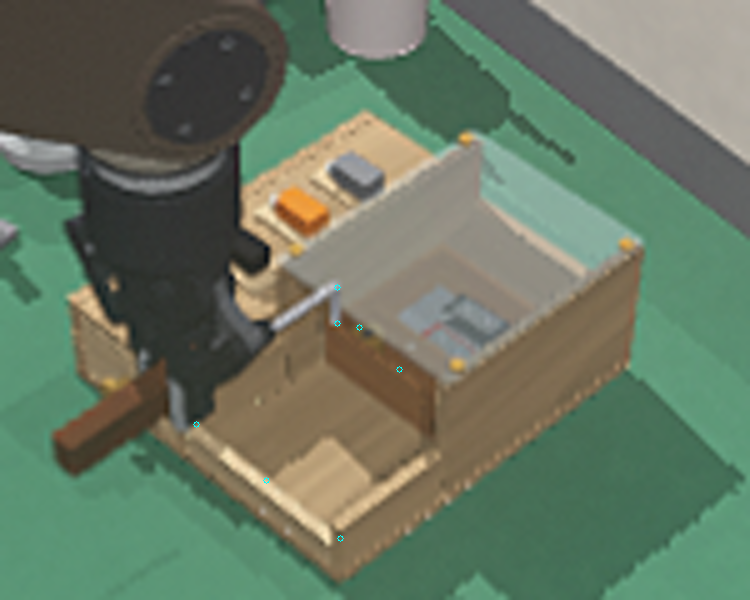

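The side overlay matches: bend (337,287), tip (337,323), rail middle (266,480) and lip (399,369) all sit where predicted. Lowering and entering.

{"op": "send_rows", "data": {
  "rows": "0 0 0 0 1 30 -1;0 0 0 0 1 55 -1;0 0 0 0 1 55 -1;0 0 0 -20 1 55 -1;0 0 0 -40 1 55 -1;0 0 0 -61 1 55 -1;0 0 0 -61 1 55 -1;0 0 0 -61 1 55 -1"
}}

```text
time: 11.48
eef_pos: [0.5798, 0.0275, 0.0581]
tcp_rot: [-0.054, 0.999, -0.0, 0.001]
contact_force: [-0.7, -0.7, -0.6]
opening: 0.17
finger_force: 97.4
```

```bash
python3 - <<'E'
from h import *
O,A,T,o=st()
p=cam('side')
tip=o+T@[-.1108,0,.002];P=proj(p,[tip,tip+[0,0,.0265],O+A@[.078,0,.097],O+A@[.11,0,.042]])
x0,y0=250,150
b=cv2.resize(p['color'][y0:y0+80,x0:x0+100,::-1],(750,600),interpolation=cv2.INTER_CUBIC)
for u in (P-[x0,y0]+.5)*7.5-.5: cv2.circle(b,tuple(int(v) for v in u),3,(255,255,0),1)
cv2.imwrite('pics/b.png',b)
E
```

```text
t 11.475 tip org [ 0.1211 -0.0001  0.0562] yaw -0.020368339980619155 F org [-0.7749 -0.5845 -0.6229] tq [0.0023 0.0094 0.0348] 0.1696573730396445
```

View pics/b.png

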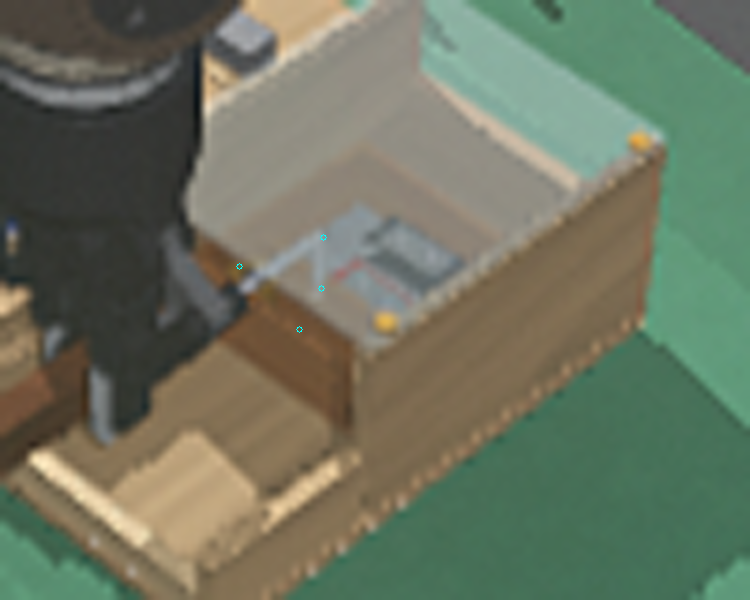

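The view shows the bend (323,237) and tip (320,288) under the cover, behind the projected lip line at (299,329). Lowering gently.

{"op": "send_rows", "data": {
  "rows": "0 0 0 0 0 8 -1;0 0 0 0 0 14 -1;0 0 0 0 0 17 -1;0 0 0 0 0 17 -1"
}}

```text
time: 12.02
eef_pos: [0.5791, 0.0276, 0.0392]
tcp_rot: [-0.054, 0.999, 0.0, -0.001]
contact_force: [-0.1, -0.6, -0.2]
opening: 0.172
finger_force: 97.4
```

```bash
python3 -c "
from h import *
st()"
```

```text
t 12.025 tip org [0.1205 0.0001 0.0371] yaw -0.027772795868560074 F org [-0.1543 -0.5821 -0.2091] tq [-0.0281  0.0691 -0.0046] 0.17158847603929364
```

{"op": "send_rows", "data": {
  "rows": "0 0 0 0 0 8 -1;0 0 0 0 0 15 -1;0 0 0 0 0 15 -1;0 0 0 4 0 15 -1;0 0 0 8 0 15 -1;0 0 0 12 0 15 -1;0 0 0 16 0 15 -1;0 0 0 20 0 15 -1"
}}

```text
time: 13.02
eef_pos: [0.5598, 0.0253, 0.0251]
tcp_rot: [-0.054, 0.999, -0.0, 0.001]
contact_force: [0.5, 0.1, -1.7]
opening: 0.171
finger_force: 97.4
```

```bash
python3 -c "
from h import *
st()"
```

```text
t 13.025 tip org [ 0.101  -0.0001  0.0232] yaw -0.0321787862797871 F org [ 0.4987  0.0601 -1.7408] tq [ 0.0454 -0.2469 -0.002 ] 0.171359007109372
```

{"op": "send_rows", "data": {
  "rows": "0 0 0 6 0 0 -1;0 0 0 13 0 0 -1;0 0 0 20 0 0 -1;0 0 0 27 0 0 -1;0 0 0 34 0 0 -1;0 0 0 41 0 0 -1;0 0 0 48 0 0 -1;0 0 0 54 0 0 -1"
}}

```text
time: 14.02
eef_pos: [0.5057, 0.0195, 0.0249]
tcp_rot: [-0.054, 0.999, -0.0, 0.0]
contact_force: [3.4, 0.6, -0.6]
opening: 0.172
finger_force: 97.4
```

```bash
python3 - <<'E'
from h import *
O,A,T,o=st()
for n in('top','side','wrist'):
    p=cam(n)
    for k in('tray','headshell_red','headshell_black'):
        print(n,k,[(round(r['p'],2),A.T@(w(p,r['position'])-O)) for r in ctrl.look_for(p,k)[:2]])
E
```

```text
t 14.025 tip org [0.0466 0.     0.023 ] yaw -0.03048081761286614 F org [ 3.4469  0.2464 -0.557 ] tq [ 0.0382 -0.4295  0.0506] 0.17192584913275738
top tray [(0.66, array([0.0692, 0.0043, 0.0191])), (0.65, array([0.1186, 0.32  , 0.0391]))]
top headshell_red [(0.62, array([ 0.0899, -0.0039,  0.0232]))]
top headshell_black [(0.45, array([-0.0392,  0.286 ,  0.0075])), (0.31, array([0.0696, 0.0073, 0.0183]))]
side tray [(0.75, array([0.0723, 0.0158, 0.0268])), (0.47, array([-0.1495, -0.3336,  0.0858]))]
side headshell_red []
side headshell_black [(0.51, array([0.1096, 0.0045, 0.0263]))]
wrist tray []
wrist headshell_red []
wrist headshell_black []
```

{"op": "send_rows", "data": {
  "rows": "0 0 0 5 0 0 -1;0 0 0 10 0 0 -1;0 0 0 15 0 0 -1;0 0 0 19 0 0 -1;0 0 0 22 0 0 -1;0 0 0 24 0 0 -1;0 0 0 25 0 0 -1;0 0 0 26 0 0 -1"
}}

```text
time: 15.62
eef_pos: [0.4802, 0.0168, 0.0249]
tcp_rot: [-0.054, 0.999, -0.0, 0.0]
contact_force: [2.9, 0.3, -2.6]
opening: 0.174
finger_force: 97.4
```

```bash
python3 - <<'E'
from h import *
O,A,T,o=st()
E
```

```text
t 15.625 tip org [0.021 0.    0.023] yaw -0.02814718832507701 F org [ 2.9061 -0.0163 -2.5652] tq [ 0.0588 -0.3745  0.0419] 0.17411876124357822
```

{"op": "send_rows", "data": {
  "rows": "0 0 0 0.6 0 0 -1;0 0 0 1.2 0 0 -1;0 0 0 1.8 0 0 -1;0 0 0 2.4 0 0 -1;0 0 0 3 0 0 -1"
}}

```text
time: 16.25
eef_pos: [0.4772, 0.0165, 0.0249]
tcp_rot: [-0.054, 0.999, -0.0, 0.0]
contact_force: [1.7, 0.4, -0.7]
opening: 0.173
finger_force: 97.4
```

{"op": "send_rows", "data": {
  "rows": "0 0 0 0.5 0 0 -1;0 0 0 1 0 0 -1;0 0 0 1.5 0 0 -1"
}}

```text
time: 16.62
eef_pos: [0.4757, 0.0163, 0.0249]
tcp_rot: [-0.054, 0.999, -0.0, 0.0]
contact_force: [3.1, 0.2, -0.4]
opening: 0.167
finger_force: 97.4
```

{"op": "send_rows", "data": {
  "rows": "0 0 0 0.5 0 0 -1;0 0 0 1 0 0 -1"
}}

```text
time: 16.88
eef_pos: [0.4747, 0.0162, 0.0249]
tcp_rot: [-0.054, 0.999, -0.0, 0.0]
contact_force: [2.7, 0.3, -0.8]
opening: 0.176
finger_force: 97.4
```

Still sliding; tip at about x = 15.5 mm. Half-millimetre steps now.

{"op": "send_rows", "data": {
  "rows": "0 0 0 0.3 0 0 -1;0 0 0 0.5 0 0 -1"
}}

```text
time: 17.12
eef_pos: [0.4745, 0.0162, 0.0249]
tcp_rot: [-0.054, 0.999, -0.0, 0.001]
contact_force: [4.8, 0.1, -2.4]
opening: 0.172
finger_force: 97.3
```

{"op": "send_rows", "data": {
  "rows": "0 0 0 0.3 0 0 -1;0 0 0 0.5 0 0 -1"
}}

```text
time: 17.38
eef_pos: [0.4746, 0.0161, 0.025]
tcp_rot: [-0.054, 0.999, -0.0, 0.001]
contact_force: [6.6, 0.2, -2.8]
opening: 0.175
finger_force: 97.3
```

{"op": "send_rows", "data": {
  "rows": "0 0 0 0.3 0 0 -1;0 0 0 0.5 0 0 -1"
}}

```text
time: 17.62
eef_pos: [0.4746, 0.0161, 0.0251]
tcp_rot: [-0.054, 0.999, -0.0, 0.002]
contact_force: [7.4, 1.4, -5.5]
opening: 0.17
finger_force: 97.3
```

```bash
python3 - <<'E'
from h import *
for i in range(3): st(); cam('side')
st()
E
```

```text
t 17.625 tip org [ 0.0153 -0.0001  0.0235] yaw -0.03721656763451886 F org [ 7.5209  0.544  -5.4754] tq [ 0.2676 -1.0561  0.0601] 0.1699228026510815
t 17.675 tip org [ 0.0153 -0.0001  0.0235] yaw -0.034341221275900224 F org [ 7.8561  0.0303 -4.7867] tq [ 0.1648 -0.9221  0.0399] 0.1694167300308179
t 17.725 tip org [ 0.0154 -0.0001  0.0235] yaw -0.037228678991226616 F org [ 8.4186  0.1604 -5.7213] tq [ 0.2327 -0.9346  0.0753] 0.17308815026291224
t 17.775 tip org [ 0.0154 -0.0001  0.0235] yaw -0.03441074375193054 F org [ 8.1788  0.8375 -5.6378] tq [ 0.2115 -0.9589  0.033 ] 0.1725362856098864
```

{"op": "send_rows", "data": {
  "rows": "0 0 0 0 0 0.6 -1;0 0 0 0 0 0.6 -1"
}}

```text
time: 18.02
eef_pos: [0.4745, 0.016, 0.0247]
tcp_rot: [-0.054, 0.999, -0.0, 0.002]
contact_force: [6.5, 1.5, -2.4]
opening: 0.175
finger_force: 97.4
```

{"op": "send_rows", "data": {
  "rows": "0 0 0 0.3 0 0 -1;0 0 0 0.5 0 0 -1"
}}

```text
time: 18.27
eef_pos: [0.4746, 0.016, 0.0248]
tcp_rot: [-0.054, 0.999, -0.0, 0.002]
contact_force: [8.0, 1.2, -4.3]
opening: 0.174
finger_force: 97.3
```

```bash
python3 - <<'E'
from h import *
for i in range(3): st(); cam('side')
E
```

```text
t 18.275 tip org [ 0.0153 -0.0002  0.0233] yaw -0.03654886975130811 F org [ 8.0334  0.3199 -4.2612] tq [ 0.2614 -1.0423  0.1057] 0.1735461431768237
t 18.325 tip org [ 0.0153 -0.0001  0.0233] yaw -0.035008079783823476 F org [ 7.5278  0.3807 -4.4481] tq [ 0.2534 -1.0621  0.04  ] 0.17293150682019368
t 18.375 tip org [ 0.0153 -0.0001  0.0233] yaw -0.035375334788590784 F org [ 8.5337  0.5115 -3.3169] tq [ 0.2973 -1.0474  0.1288] 0.16842182386120821
```

{"op": "send_rows", "data": {
  "rows": "0 0.15 0 0 0 0 -1;0 0.3 0 0.4 0 0 -1;0 0.3 0 0.8 0 0 -1"
}}

```text
time: 18.8
eef_pos: [0.4745, 0.016, 0.0251]
tcp_rot: [-0.054, 0.999, -0.0, 0.001]
contact_force: [9.4, 2.5, -5.2]
opening: 0.174
finger_force: 97.3
```

```bash
python3 - <<'E'
from h import *
for i in range(3): st(); cam('side')
E
```

```text
t 18.8 tip org [ 0.0152 -0.0002  0.0233] yaw -0.03574808895056503 F org [ 9.649   1.4604 -5.2463] tq [ 0.4359 -1.2806  0.1823] 0.17381099121344235
t 18.85 tip org [ 0.0152 -0.0002  0.0233] yaw -0.03634971073846227 F org [ 9.5707  1.2338 -5.1714] tq [ 0.3594 -1.2313  0.0718] 0.17092115583995396
t 18.9 tip org [ 0.0153 -0.0002  0.0233] yaw -0.03669448804671127 F org [ 8.8433  1.1614 -3.7551] tq [ 0.3591 -1.2402  0.0875] 0.17150959747107655
```

{"op": "send_rows", "data": {
  "rows": "0 0 0 0.4 0 0.5 -1;0 0 0 0.8 0 0.9 -1;0 0 0 1.2 0 0.9 -1"
}}

```text
time: 19.32
eef_pos: [0.4745, 0.0158, 0.0247]
tcp_rot: [-0.054, 0.999, -0.0, 0.002]
contact_force: [12.3, 2.5, -5.8]
opening: 0.171
finger_force: 97.3
```

```bash
python3 - <<'E'
from h import *
for i in range(3): st(); cam('side')
E
```

```text
t 19.325 tip org [ 0.0152 -0.0003  0.0232] yaw -0.033752794080371906 F org [12.5215  1.1691 -5.8049] tq [ 0.5349 -1.6513  0.2398] 0.17068815121000944
t 19.375 tip org [ 0.0152 -0.0003  0.0232] yaw -0.0346831030903747 F org [10.7366  1.9866 -3.9029] tq [ 0.5281 -1.5684  0.2329] 0.17339785686075693
t 19.425 tip org [ 0.0152 -0.0003  0.0232] yaw -0.033542116143638445 F org [11.078   0.5341 -4.3343] tq [ 0.5082 -1.5767  0.1989] 0.1723794374254272
```

{"op": "send_rows", "data": {
  "rows": "0 0 0 0.2 0 0.1 -1;0 0 0 0.2 0 0.1 -1;0 0 0 0.2 0 0.1 -1"
}}

```text
time: 19.85
eef_pos: [0.4745, 0.0158, 0.0247]
tcp_rot: [-0.054, 0.999, -0.0, 0.002]
contact_force: [11.1, 3.3, -3.6]
opening: 0.171
finger_force: 97.3
```

```bash
python3 - <<'E'
from h import *
for i in range(3): st(); cam('side')
E
```

```text
t 19.85 tip org [ 0.0152 -0.0003  0.0232] yaw -0.03196644308868635 F org [11.3906  2.0544 -3.6365] tq [ 0.524  -1.622   0.2706] 0.17057893828386342
t 19.9 tip org [ 0.0152 -0.0003  0.0232] yaw -0.03543385983374492 F org [12.2603  2.3029 -4.4145] tq [ 0.4669 -1.621   0.154 ] 0.1710555715110169
t 19.95 tip org [ 0.0152 -0.0003  0.0232] yaw -0.03130989353134073 F org [11.7454  1.7581 -4.4206] tq [ 0.4313 -1.6509  0.1734] 0.16882968619875224
```

{"op": "send_rows", "data": {
  "rows": "0 0 0 0 0 0 -1;0 0 0 0 0 0 -1;0 0 0 0 0 0 -1;0 0 0 0 0 0 -1;0 0 0 0 0 0 -1;0 0 0 0 0 0 -1;0 0 0 0 0 0 -1;0 0 0 0 0 0 -1"
}}

```text
time: 21.0
eef_pos: [0.4745, 0.0158, 0.0247]
tcp_rot: [-0.054, 0.999, -0.0, 0.002]
contact_force: [11.7, 3.5, -3.8]
opening: 0.172
finger_force: 97.3
```

```bash
python3 - <<'E'
from h import *
for i in range(3): st(); cam('side')
E
```

```text
t 21.0 tip org [ 0.0152 -0.0003  0.0232] yaw -0.03303976476790993 F org [11.9719  2.1772 -3.7646] tq [ 0.5175 -1.6067  0.2041] 0.17194353824497857
t 21.05 tip org [ 0.0152 -0.0003  0.0232] yaw -0.032202968791327 F org [11.7361  1.9413 -4.6517] tq [ 0.4805 -1.5744  0.1166] 0.1693340870759781
t 21.1 tip org [ 0.0152 -0.0003  0.0232] yaw -0.03264278530769449 F org [11.0721  2.0496 -3.1317] tq [ 0.5863 -1.5986  0.1614] 0.16628479502770352
```

{"op": "send_rows", "data": {
  "rows": "0 -0.1 0 -2 0 -0.6 -1;0 -0.3 0 -4 0 -1.6 -1;0 -0.3 0 -6 0 -1.6 -1;0 -0.3 0 -10 0 -1.6 -1;0 -0.3 0 -11 0 -1.6 -1;0 -0.3 0 -11 0 -1.6 -1"
}}

```text
time: 21.9
eef_pos: [0.4811, 0.017, 0.0246]
tcp_rot: [-0.054, 0.999, 0.0, -0.0]
contact_force: [0.6, 0.5, -0.2]
opening: 0.169
finger_force: 97.8
```

```bash
python3 - <<'E'
from h import *
st()
E
```

```text
t 21.9 tip org [0.0219 0.0001 0.0225] yaw -0.02397867492875161 F org [ 0.6573  0.3858 -0.2397] tq [-0.0052  0.0401 -0.0526] 0.16914464780606
```

{"op": "send_rows", "data": {
  "rows": "0 0 0 0 0 -15 -1;0 0 0 0 0 -40 -1;0 0 0 0 0 -90 -1;0 0 0 0 0 -140 -1;0 0 0 0 0 -180 -1;0 0 0 0 0 -180 -1;0 0 0 0 0 -180 -1"
}}

```text
time: 22.78
eef_pos: [0.4808, 0.0171, 0.2044]
tcp_rot: [-0.054, 0.999, 0.0, -0.0]
contact_force: [0.0, -0.1, -1.2]
opening: 0.169
finger_force: 97.8
```

```bash
python3 - <<'E'
from h import *
import pickle
O,A,T,o=st();print(o,T)
q=cam('wrist');p=cam('side');t=cam('top');pickle.dump((q,p,t),open('w5.pkl','wb'))
for n,c in(('top',t),('side',p)):
    for k in('tray','headshell_red','headshell_black'):
        print(n,k,[(round(r['p'],2),A.T@(w(c,r['position'])-O)) for r in ctrl.look_for(c,k)[:2]])
for n,c in(('wrist',q),('side',p),('top',t)):
    for k in('hook',):
        print(n,k,[(round(r['p'],2),T.T@(w(c,r['position'])-o)) for r in ctrl.look_for(c,k)[:1]])
im=q['color'].astype(int);m=((im[:,:,0]-im[:,:,2]>35)&(im[:,:,0]-im[:,:,1]>35));m[:,:240]=0;m[:,310:]=0
for v in(100,104,108,112,120,150,180,220,280): 
    x=np.nonzero(m[v])[0]; print(v,x.min() if len(x) else None,x.max() if len(x) else None,end=' | ')
E
```

```text
t 22.775 tip org [0.0216 0.0002 0.2024] yaw -0.027909635908478947 F org [ 0.0032 -0.0625 -1.2187] tq [0.0669 0.0521 0.0261] 0.1688668730370723
[0.4808 0.0171 0.2044] [[-0.9942 -0.1075 -0.0007]
 [-0.1075  0.9942  0.0001]
 [ 0.0007  0.0002 -1.    ]]
top tray [(0.82, array([ 0.0526, -0.0119,  0.0109])), (0.45, array([-0.0417, -0.4955,  0.0193]))]
top headshell_red [(0.55, array([ 0.0609, -0.0031,  0.0222])), (0.28, array([-0.04  , -0.4977,  0.0177]))]
top headshell_black [(0.69, array([0.0853, 0.0121, 0.023 ])), (0.35, array([-0.1275, -0.3162,  0.0834]))]
side tray [(0.78, array([0.0467, 0.0146, 0.0304]))]
side headshell_red []
side headshell_black [(0.7, array([ 0.0808, -0.0001,  0.0233])), (0.37, array([-0.0453,  0.2791,  0.0093]))]
wrist hook [(0.71, array([ 0.0329,  0.0006, -0.0459]))]
side hook [(0.76, array([ 0.0366, -0.0067, -0.0378]))]
top hook [(0.57, array([ 0.0475,  0.0017, -0.043 ]))]
100 None None | 104 284 291 | 108 270 296 | 112 260 297 | 120 260 297 | 150 260 296 | 180 260 296 | 220 264 296 | 280 None None |
```

```bash
python3 - <<'E'
from h import *
import pickle
q0=pickle.load(open('w3.pkl','rb'));q,p,t=pickle.load(open('w5.pkl','rb'))
for c in(q0,q):
    im=c['color'].astype(int)
    print([tuple(im[v,278]) for v in range(98,114,2)])
    for v in(110,130,150,170,220): print(v,im[v,248:304:1,1].tolist())
# silver leg in side view near predicted
O,A,T,o=st()
f=lambda h:o+T@(np.array([-(h[0]-.0142),h[1],-.0345-h[2]]))
P=proj(p,[f((.125,0,-.0365)),f((.125,0,-.01)),f((.08,0,-.01)),f((-.06,0,.011))]);print(P)
g=p['color'].astype(int)
for i in range(2):
  u,v=P[i].round().astype(int);print(g[v-5:v+6,u-5:u+6].sum(2)//3)
u,v=P[0].round().astype(int);print((g[v-5:v+6,u-5:u+6,0]-g[v-5:v+6,u-5:u+6,2]))
E
```

```text
[(np.int64(244), np.int64(216), np.int64(159)), (np.int64(242), np.int64(215), np.int64(159)), (np.int64(252), np.int64(215), np.int64(158)), (np.int64(48), np.int64(25), np.int64(16)), (np.int64(89), np.int64(55), np.int64(35)), (np.int64(97), np.int64(57), np.int64(38)), (np.int64(106), np.int64(63), np.int64(41)), (np.int64(101), np.int64(59), np.int64(39))]
110 [139, 87, 61, 65, 61, 64, 72, 67, 68, 62, 61, 65, 64, 64, 62, 62, 62, 60, 64, 60, 61, 62, 60, 62, 64, 61, 63, 61, 62, 63, 63, 62, 63, 60, 62, 63, 59, 62, 63, 64, 64, 64, 62, 62, 63, 62, 61, 59, 64, 51, 68, 82, 82, 84, 81, 81]
130 [129, 89, 46, 49, 54, 58, 64, 62, 63, 64, 59, 67, 62, 61, 62, 61, 63, 61, 63, 60, 63, 57, 60, 58, 62, 62, 62, 61, 61, 65, 61, 62, 61, 63, 60, 64, 61, 64, 63, 62, 63, 65, 65, 65, 63, 62, 58, 63, 60, 41, 98, 108, 102, 102, 101, 100]
150 [118, 106, 63, 40, 49, 55, 58, 61, 64, 64, 61, 62, 57, 61, 61, 58, 60, 60, 61, 59, 60, 61, 61, 62, 61, 60, 61, 61, 62, 60, 63, 60, 60, 61, 63, 61, 58, 61, 61, 61, 61, 63, 59, 59, 58, 63, 61, 56, 59, 52, 93, 101, 102, 101, 103, 99]
170 [81, 82, 73, 47, 50, 50, 56, 59,
[... 3071 characters left out ...]
183 155 151 104 107 146 153 155 152 151]
 [167 164 178 204 154 112  92 133 152 156 153]
 [153 205 221 209 150 113  94  83 120 146 155]
 [157 135 176 198 147 121 100  86  86  98 138]]
[[ 18  49  61  13   3  83 168 174 174 173 174]
 [ 64  66  58  12   3  87 101 144 169 176 176]
 [ 59  62  55  11   6  86 111 102 116 165 173]
 [ 60  56  41  -1   0  69  89 106 103  95 144]
 [ 71  73  50  -1 -19  59  64  76  99 104 116]
 [ 70  74  76  30  23  57  62  54  67  93 113]
 [ 28  71  73  72  71  58  54  58  54  56  63]
 [ -2   7  66  71  67  67  60  68  72  49  20]
 [  4  -1  -9  66  67  67  75 114 128  81  31]
 [  4   4  -2  60  63  55  50  92 114  55  14]
 [  6   6  -1  62  48  31  21  32  32  10  12]]
```

{"op": "send_rows", "data": {
  "rows": "0 0 0 -30 0 -46 -1;0 0 0 -75 0 -46 -1;0 0 0 -120 0 -46 -1;0 0 0 -150 0 -46 -1;0 0 0 -150 0 -46 -1;0 0 0 -150 0 -46 -1"
}}

```text
time: 24.12
eef_pos: [0.6299, 0.0331, 0.2504]
tcp_rot: [-0.054, 0.999, 0.0, -0.001]
contact_force: [0.2, -0.1, -0.2]
opening: 0.171
finger_force: 97.8
```

```bash
python3 - <<'E'
from h import *
O,A,T,o=st();print(o,T)
q=cam('wrist')
g=cv2.cvtColor(q['color'],cv2.COLOR_RGB2GRAY)
Y=(-.045,-.038,-.03,.03,.038,.045)
for z in(.042,):
  xs=np.arange(-.004,.03,.001)
  for y in Y:
    P=proj(q,[O+A@[x,y,z] for x in xs]).astype(np.float32)
    print(y,cv2.remap(g,P[None,:,0].copy(),P[None,:,1].copy(),cv2.INTER_LINEAR)[0].tolist())
print(proj(q,[O+A@[.012,-.04,.042],O+A@[.012,.04,.042],O+A@[.03,.04,.042]]))
E
```

```text
t 24.125 tip org [0.1715 0.0001 0.2482] yaw -0.019904976781560002 F org [ 0.1437 -0.1337 -0.1646] tq [-0.0298  0.0494  0.059 ] 0.17066529285249946
[0.6299 0.0331 0.2504] [[-0.9942 -0.1077 -0.0013]
 [-0.1077  0.9942  0.    ]
 [ 0.0013  0.0002 -1.    ]]
-0.045 [86, 89, 85, 96, 144, 192, 194, 191, 173, 137, 137, 116, 88, 133, 144, 141, 139, 118, 90, 86, 84, 82, 91, 118, 140, 143, 138, 138, 140, 143, 143, 139, 140, 140]
-0.038 [85, 86, 84, 95, 146, 195, 193, 193, 193, 170, 123, 115, 90, 130, 144, 142, 138, 125, 115, 89, 89, 127, 155, 161, 159, 158, 155, 135, 103, 92, 91, 93, 111, 143]
-0.03 [81, 83, 79, 95, 156, 209, 208, 204, 179, 125, 133, 119, 86, 138, 149, 149, 144, 129, 125, 122, 121, 119, 117, 115, 111, 110, 118, 128, 136, 147, 158, 143, 131, 132]
0.03 [72, 69, 66, 77, 111, 137, 136, 134, 135, 138, 133, 107, 84, 150, 145, 142, 114, 75, 71, 71, 69, 66, 60, 62, 77, 100, 123, 142, 152, 158, 162, 146, 105, 102]
0.038 [72, 69, 70, 82, 112, 139, 136, 137, 137, 138, 133, 106, 82, 148, 143, 139, 115, 74, 71, 69, 72, 91, 111, 117, 114, 112, 109, 85, 51, 59, 59, 58, 69, 98]
0.045 [72, 70, 71, 83, 112, 138, 137, 137, 136, 141, 136, 106, 57, 95, 113, 146, 120, 77, 71, 73, 70, 68, 70, 81, 98, 111, 112, 111, 112, 113, 113, 112, 112, 112]
[[238.2955 136.8679]
 [313.0587 136.8831]
 [312.5352 153.8348]]
```

The lip lies against the rail at both ends (outer edge at x = 8 mm across the whole width). Returning to the rest.

{"op": "send_rows", "data": {
  "rows": "0 0 -3 20 50 0 -1;0 0 -6 40 100 0 -1;0 0 -9 60 150 0 -1;0 0 -9 80 205 0 -1;0 0 -9 95 250 0 -1;0 0 -9 104.4 282.2 30 -1;0 0 -9 104.4 282.2 50 -1;0 0 -9 104.4 282.2 50 -1"
}}

```text
time: 25.18
eef_pos: [0.4948, 0.3012, 0.1986]
tcp_rot: [-0.132, 0.991, -0.001, -0.002]
contact_force: [0.2, -0.5, -0.3]
opening: 0.173
finger_force: 97.8
```

```bash
python3 - <<'E'
from h import *
for i in range(3):
    O,A,T,o=st();cam('top');d=np.array([.4957,.3024,.0155])-o;print('delta tool mm',T.T@d*1000,'dyaw',15.17-np.degrees(np.arctan2(-T[1,0],-T[0,0])))
E
```

```text
t 25.175 tip org [0.0649 0.2985 0.1961] yaw 8.972569329095585 F org [ 0.1435 -0.4738 -0.2504] tq [-0.0295  0.0173  0.0055] 0.17290825439598334
delta tool mm [ -1.9399   1.1003 183.1016] dyaw -0.0025693290955839387
t 25.225 tip org [0.0662 0.2984 0.1981] yaw 8.920610987137788 F org [ 0.3098 -0.2325  0.1321] tq [-0.0496  0.0214 -0.03  ] 0.17094542604737806
delta tool mm [ -0.1464   1.2909 184.7642] dyaw 0.049389012862210535
t 25.275 tip org [0.0671 0.2984 0.1995] yaw 8.893428232631027 F org [ 0.138  -0.4839 -0.8095] tq [0.0199 0.0364 0.0283] 0.17586710514618695
delta tool mm [  1.1239   1.3236 185.899 ] dyaw 0.07657176736897142
```

{"op": "send_rows", "data": {
  "rows": "0 0 0 0 1.3 40 -1;0 0 0 0 1.3 80 -1;0 0 0 0 1.3 110 -1;0 0 0 0 1.3 115 -1;0 0 0 0 1.3 115 -1;0 0 0 0 1.3 115 -1"
}}

```text
time: 26.08
eef_pos: [0.4977, 0.304, 0.0881]
tcp_rot: [-0.132, 0.991, 0.0, 0.002]
contact_force: [-0.4, 0.2, -0.4]
opening: 0.166
finger_force: 97.8
```

```bash
python3 - <<'E'
from h import *
for i in range(3):
    O,A,T,o=st();cam('top');d=np.array([.4957,.3024,.0155])-o;print('delta tool mm',T.T@d*1000,'dyaw',15.17-np.degrees(np.arctan2(-T[1,0],-T[0,0])))
E
```

```text
t 26.075 tip org [0.0681 0.301  0.0866] yaw 8.949767696624786 F org [-0.3967  0.2771 -0.405 ] tq [-0.05    0.0329 -0.0567] 0.16558714337495992
delta tool mm [ 2.6857 -1.0862 72.6226] dyaw 0.02023230337521298
t 26.125 tip org [0.0679 0.3011 0.0864] yaw 8.958194105873936 F org [ 0.6506  0.2418 -0.7007] tq [ 0.0244  0.0161 -0.0488] 0.17078523220871447
delta tool mm [ 2.4739 -1.1597 72.4535] dyaw 0.01180589412606281
t 26.175 tip org [0.0676 0.3011 0.086 ] yaw 8.967986547568906 F org [ 0.5563  0.0364 -1.3585] tq [-0.0517 -0.0066  0.015 ] 0.1738985976887283
delta tool mm [ 2.1462 -1.2179 72.1299] dyaw 0.002013452431095075
```

{"op": "send_rows", "data": {
  "rows": "0 0 0 0 0 0 -1;0 0 0 0 0 0 -1;0 0 0 0 0 0 -1;0 0 0 0 0 0 -1"
}}

```text
time: 26.72
eef_pos: [0.496, 0.3036, 0.0857]
tcp_rot: [-0.132, 0.991, -0.0, -0.0]
contact_force: [0.6, -0.4, -1.6]
opening: 0.174
finger_force: 97.8
```

```bash
python3 - <<'E'
from h import *
D=[]
for i in range(6):
    O,A,T,o=st();cam('top');d=np.array([.4957,.3024,.0155])-o;D.append(T.T@d*1000)
print(np.array(D))
E
```

```text
t 26.725 tip org [0.0663 0.3008 0.0837] yaw 8.973920929768116 F org [ 0.5649 -0.4612 -1.5898] tq [ 0.0221  0.0389 -0.0408] 0.17407950831210034
t 26.775 tip org [0.0663 0.3009 0.0837] yaw 8.976065189021291 F org [-0.6865  0.4828 -1.1268] tq [0.0529 0.022  0.0755] 0.16955567404862384
t 26.825 tip org [0.0664 0.3008 0.0837] yaw 8.97328792864377 F org [-0.281   1.2334 -0.5514] tq [-0.0402 -0.002   0.0103] 0.17311704203458508
t 26.875 tip org [0.0664 0.3008 0.0837] yaw 8.97209767465139 F org [-0.0172 -0.13    0.1029] tq [-0.0018 -0.0044  0.014 ] 0.17223820933481182
t 26.925 tip org [0.0663 0.3008 0.0837] yaw 8.974402831725111 F org [-0.0898  0.4807 -1.3786] tq [-0.0543 -0.0145  0.0096] 0.17052547277171207
t 26.975 tip org [0.0664 0.3009 0.0837] yaw 8.971482167451239 F org [ 0.0834  0.2319 -0.6947] tq [-0.0037 -0.0138 -0.0155] 0.17154113684408753
[[ 0.6214 -1.1197 70.2002]
 [ 0.6116 -1.1278 70.2005]
 [ 0.6431 -1.1071 70.2199]
 [ 0.6483 -1.0967 70.2082]
 [ 0.6169 -1.1126 70.182 ]
 [ 0.673  -1.1249 70.2424]]
```

{"op": "send_rows", "data": {
  "rows": "0 0 0 0.4 -1.1 15 -1;0 0 0 0.4 -1.1 30 -1;0 0 0 0.4 -1.1 42 -1;0 0 0 0.4 -1.1 52 -1;0 0 0 0.4 -1.1 60 -1;0 0 0 0.4 -1.1 65 -1;0 0 0 0.4 -1.1 67 -1;0 0 0 0.4 -1.1 67 -1"
}}

```text
time: 28.02
eef_pos: [0.4961, 0.3026, 0.019]
tcp_rot: [-0.132, 0.991, 0.0, 0.0]
contact_force: [-0.4, 0.4, -0.6]
opening: 0.173
finger_force: 97.8
```

```bash
python3 - <<'E'
from h import *
for i in range(3):
    O,A,T,o=st();cam('top');d=np.array([.4959,.3024,.016])-o;print(T.T@d*1000)
E
```

```text
t 28.025 tip org [0.0663 0.2998 0.017 ] yaw 8.97420447399439 F org [-0.3861  0.434  -0.5918] tq [ 0.0689 -0.0463 -0.0346] 0.17322596906424403
[ 0.2572 -0.1213  2.9565]
t 28.075 tip org [0.0665 0.2998 0.0172] yaw 8.971720025331095 F org [-0.7752  0.3091  0.0095] tq [-0.009   0.0331  0.0324] 0.17342953442939182
[ 0.4198 -0.122   3.1421]
t 28.125 tip org [0.0665 0.2998 0.0173] yaw 8.974169960212837 F org [-0.2186  0.0548 -0.5895] tq [-0.0461  0.0148  0.0661] 0.16545288394313867
[ 0.4719 -0.1412  3.2308]
```

No contact from the horns. Lowering the last few millimetres.

{"op": "send_rows", "data": {
  "rows": "0 0 0 0.4 0 1 -1;0 0 0 0.4 0 2 -1;0 0 0 0.4 0 2.8 -1;0 0 0 0.4 0 2.8 -1;0 0 0 0.4 0 2.8 -1"
}}

```text
time: 28.8
eef_pos: [0.4956, 0.3024, 0.0164]
tcp_rot: [-0.132, 0.991, -0.0, -0.0]
contact_force: [-2.0, -1.3, 3.9]
opening: 0.169
finger_force: 98.4
```

```bash
python3 - <<'E'
from h import *
for i in range(3): print(st()[3]);cam('top')
E
```

```text
t 28.8 tip org [0.0658 0.2997 0.0144] yaw 8.97635722436894 F org [-2.0949 -1.1164  3.9345] tq [-0.1634  0.2879 -0.0003] 0.16862074202431215
[0.4956 0.3024 0.0164]
t 28.85 tip org [0.0658 0.2997 0.0144] yaw 8.975312599458878 F org [-2.213  -1.6113  4.2235] tq [-0.167   0.3437  0.0368] 0.169777837877301
[0.4956 0.3024 0.0164]
t 28.9 tip org [0.0658 0.2997 0.0143] yaw 8.977164574644156 F org [-2.7809 -0.6966  5.5381] tq [-0.1815  0.3017 -0.0391] 0.16803556826697066
[0.4956 0.3024 0.0164]
```

{"op": "send_rows", "data": {
  "rows": "0 0 0 0 0 -0.4 -1;0 0 0 0 0 -0.4 -0.5;0 0 0 0 0 -0.4 0;0 0 0 0 0 -0.4 0.6;0 0 0 0 0 -0.4 1;0 0 0 0 0 -0.4 1;0 0 0 0 0 -0.4 1",
  "grip_force": 20
}}

```text
time: 29.82
eef_pos: [0.4956, 0.3024, 0.0164]
tcp_rot: [-0.132, 0.991, 0.0, 0.0]
contact_force: [-0.1, -0.2, 0.2]
opening: 1.0
finger_force: 0.0
```

{"op": "send_rows", "data": {
  "rows": "0 0 0 0 0 -10 1;0 0 0 0 0 -40 1;0 0 0 0 0 -90 1;0 0 0 0 0 -140 1;0 0 0 0 0 -186 1;0 0 0 0 0 -186 1;0 0 0 0 0 -186 1;0 0 0 0 0 -186 1"
}}

```text
time: 30.82
eef_pos: [0.4945, 0.3019, 0.2003]
tcp_rot: [-0.132, 0.991, -0.0, -0.002]
contact_force: [0.5, -0.6, -0.3]
opening: 1.0
finger_force: 0.0
```

```bash
python3 - <<'E'
from h import *
import pickle
O,A,T,o=st();print(o)
p=cam('wrist');q0=pickle.load(open('w1.pkl','rb'))
for z,c in(('before',q0),('now',p)):
    im=c['color'].astype(int);m=((im[:,:,0]-im[:,:,2]>35)&(im[:,:,0]-im[:,:,1]>35)).astype(np.uint8);m[:,:250]=0;m[:,305:]=0;m[:90]=0;m[245:]=0
    ys,xs=np.nonzero(m);k=lambda v:xs[ys==v].mean()
    a=onz(c,(k(ys.max()-10),ys.max()),.061);b=onz(c,(k(ys.min()+8),ys.min()),.061);print(z,a,b,np.linalg.norm(a-b))
for n in('wrist','top','side'):
    c=cam(n)
    for k in('hook','tray','headshell_red','headshell_black'):
        print(n,k,[(round(r['p'],2),w(c,r['position']),A.T@(w(c,r['position'])-O)) for r in ctrl.look_for(c,k)[:1]])
E
```

```text
t 30.825 tip org [0.0646 0.2993 0.1979] yaw 8.968136026873186 F org [ 0.4395 -0.6871 -0.3404] tq [-0.0066 -0.0117  0.054 ] 1.000000783994845
[0.4945 0.3019 0.2003]
before [0.5303 0.3127 0.061 ] [0.4245 0.2837 0.061 ] 0.10970357266786426
now [0.531  0.3121 0.061 ] [0.4248 0.2817 0.061 ] 0.11044276426273557
wrist hook [(0.88, array([0.4781, 0.2975, 0.0578]), array([-0.0616,  0.2793,  0.0578]))]
wrist tray [(0.97, array([0.6081, 0.052 , 0.0285]), array([0.0412, 0.0212, 0.0285]))]
wrist headshell_red [(0.93, array([0.6252, 0.0462, 0.0269]), array([0.0575, 0.0137, 0.0269]))]
wrist headshell_black [(0.73, array([0.6532, 0.055 , 0.0259]), array([0.0863, 0.0194, 0.0259]))]
top hook [(0.86, array([0.4755, 0.2963, 0.0614]), array([-0.0643,  0.2784,  0.0614]))]
top tray [(0.58, array([0.6163, 0.0331, 0.0121]), array([0.0473, 0.0016, 0.0121]))]
top headshell_red [(0.54, array([0.6293, 0.033 , 0.0205]), array([0.0602, 0.0001, 0.0205]))]
top headshell_black [(0.65, array([0.6549, 0.0474, 0.0214]), array([0.0871, 0.0117, 0.0214]))]
side hook [(0.67, array([0.4812, 0.2919, 0.0572]), array([-0.0591,  0.2735,  0.0572]))]
side tray [(0.63, array([0.6138, 0.0479, 0.0296]), array([0.0464, 0.0166, 0.0296]))]
side headshell_red [(0.39, array([0.6252, 0.0281, 0.023 ]), array([ 0.0555, -0.0043,  0.023 ]))]
side headshell_black []
```

```bash
python3 -c "
from plant import ctrl
print(ctrl.sign_off())"
```

```text
the job is handed in; nothing more can be done
None
```

The tray is square against the rail after about 12 N held for just over a second, both headshells are still in it, the hook is back in its rest, and the job was handed in at about 31 s of the 67 s allowed.

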